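# Lay a gas detector in its test dock and flip the hood shut

## Task

Get the gas detector ready for its bump test without picking it up: with a fingertip, tip it over onto its back (display up, head towards the end block) in the channel of the test dock, push it along the channel until its head is fully home against the end block, and only then flip the hood over and push it all the way down flat over the detector. Nothing is to be lifted or carried, and the other things on the bench stay where they are.

Things in the scene. Friction and masses are not known exactly. Their poses are not given: they have to be found in the camera images.
- dock: Fixed grey test dock, 250 x 112 mm, with a straight channel along its x. Origin: centre of the underside, at bench height; x runs away from the robot along the channel to the end block, y left (hinge side), z up. Pale channel floor 12 mm above the bench, 68 mm wide (y -34 to 34) between rails 10 mm thick, tops 30 mm above the bench; open at the near end (x = -120 mm).
- dock_port (a point): Centre of the stop face of the dock's end block: dock x = 110, y = 0, 28 mm above the bench. The block is 88 mm wide, its top 52 mm above the bench. Outside the right rail, at dock x = 75, y = -50 mm, stands a steel post for the shut hood, 30 mm long, top 47 mm above the bench.
- detector: Loose black gas detector, a box 32 (its x) x 60 (y) x 110 mm (z, foot to head), about 0.25 kg, display on its -x face. It starts standing on its foot in the channel near the open end, display towards the robot, back towards the end block. Origin: centre of the foot face. On its back, its x points down and its origin is 28 mm above the bench.
- detector_mid (a point): Centre of the detector, 55 mm from its foot.
- detector_head (a point): Centre of the detector's head face (110 mm from the foot); it meets the end block when home.
- hood (a joint): Hood angle, rad: 0 = down flat over the channel, 1.57 = upright, more = leaning outwards over the dock's left (+y) side; range 0 to 2.4, starts 1.75 to 2.25. The hinge is stiff (0.07 N m, about 1 N at the free edge): the hood stays where it is left and does not fall.
- hood_hinge (a point): Centre of the hood's hinge axis: dock x = 75, y = +52, 50 mm above the bench; the axis is parallel to the channel.
- hood_edge (a point): Middle of the hood's free edge, 107 mm from the hinge axis. The hood is a white plate 56 mm wide along the hinge (dock x 47 to 103), 6 mm thick, 94 mm long from the axis, then a tab 24 mm wide to 107 mm. A brass fitting 12 mm wide, 7 mm high stands on its outer face 20 mm from the axis. Shut, its upper face is 53 mm above the bench.
- jar: Bystander: clear sensor jar with a white cap, 44 mm across, 55 mm tall, standing to the right of the dock. Origin: centre of its underside.
- cell_a: Bystander: bright metal battery cell standing on end, 26 mm across, 50 mm tall, to the right of the dock. Origin: centre of its underside.
- cell_b: Bystander: dark metal battery cell standing on end, 34 mm across, 60 mm tall, to the left of the dock near its open end. Origin: centre of its underside.
- board: Bystander: green circuit board 70 x 50 mm lying flat, parts up to 14 mm high. Origin: centre of its underside.
- glasses: Bystander: safety glasses with blue frame, 145 mm wide, 115 mm deep, 50 mm high, standing beyond the dock. Origin: below the lenses, at bench height.
- screwdriver: Bystander: screwdriver lying on the bench to the left, about 200 mm long. Origin: below the middle of the tool.
- mini_cylinder: Bystander: small aluminium gas cylinder standing upright to the right, 54 mm across, 170 mm tall. Origin: centre of its underside.
Things that resemble listed ones, but are neither listed nor needed, are in the scene too. What is meant by the detector is not white, and is the larger of those in its own colour.

How it is judged:
On the way, in this order (a step that is already met when the one before it is completed fails the run):
1. the detector lies on its back in the channel, display up, with the hood still open (angle between detector's own x axis and vertical above 2.95 rad and z of detector_mid in the frame of dock below 0.034 m and y of detector_mid in the frame of dock between -0.01 and 0.01 m and value of joint hood above 1.2 rad), for 0.2 s.
2. the detector is pushed home against the end block, with the hood still open (all of step 1 and x of detector_head in the frame of dock above 0.105 m), for 0.2 s.
3. the hood is flipped over and down flat over the detector (value of joint hood below 0.07 rad and x of detector_head in the frame of dock above 0.105 m), for 0.2 s.
At the end, for the whole second after the job is handed in: The detector rests on its back in the dock's channel, display up (within about 0.19 rad), its head within 5 mm of the end block, and the hood is shut to within 0.07 rad of flat (all of step 3 and angle between detector's own x axis and vertical above 2.95 rad and z of detector_mid in the frame of dock below 0.034 m and y of detector_mid in the frame of dock between -0.01 and 0.01 m and linear speed of detector below 0.02 m/s); the robot touches nothing.
It fails at once if the detector is lifted or carried (height (world z) of detector_mid above 0.085 m or (angle between detector's own z axis and vertical above 1.35 rad and height (world z) of detector_mid above 0.05 m) or (angle between detector's own z axis and vertical below 0.1 rad and height (world z) of detector_mid above 0.078 m)).
It fails at once if a bystander is moved more than 25 mm or knocked over (distance of any of jar, cell_a, cell_b, board, glasses, screwdriver, mini_cylinder from where it was at the start of the episode above 0.025 m or angle between any of jar, cell_a, cell_b, board, glasses, mini_cylinder's own z axis and vertical above 0.5 rad).
It also fails if it takes over 54 s, if anything falls off the work surface, if the arm or the gripper's body presses on something with over 40 N, if the wrist force passes 120 N, or if a joint passes its speed limit or range.

## Robot

A 6-joint arm with a two-finger parallel gripper is mounted at the origin on the work surface. World frame = base frame: x ahead of the robot, y to its left, z up, the work surface at z = 0. Lengths are in m, angles in rad, forces in N, time in s.
With the tool pointing down it reaches from about 0.325 to 0.85 m from the base axis. Payload 15.5 kg.
Tool frame: the origin (TCP) lies midway between the tips of the shut fingers; the grasp point (between the pads) lies 19 mm behind it; z points along the fingers, y is the line along which they close (so a half turn about z gives the same grasp; the last joint's range is limited). The gripper opens to 91 mm and grips with 3 to 60 N. Pads are 32 mm wide; open, the fingers measure 118 mm over their backs; the gripper's body (76 mm by 178 mm) begins 60 mm behind the grasp point.
Start: joints at [1.135, 0.494, 1.345, -0, 1.302, -0.096], TCP at [0.208, 0.589, 0.214] pointing down, gripper open.
Joint ranges: [-2.91, 2.91], [-0.82, 2.16], [0.22, 2.67], [-1.22, 4.37], [0.12, 2.79], [-3.08, 3.08]. Speed limits (rad/s): [1.89, 1.89, 2.57, 3.01, 3.01, 3.01].

## Interface

Orientations are given as [roll, pitch, yaw] about the fixed x, y, z axes, in that order (R = Rz(yaw) Ry(pitch) Rx(roll)).
In Python, from cell import r gives the robot as it stands. Calls block until the motion is done:
- r.reach(position, orientation): joint-space move of the TCP to a pose.
- r.servo_line(position, velocity=0.15, rotation=None, until_force=None): straight line of the TCP; rotation=None keeps the orientation; velocity is the mean speed in m/s. With until_force (N) it stops when the force on the tool has changed by that much, and returns True; else False.
- r.move_j(angles): joint-space move.
- r.open() and r.close(): open the fingers fully, or close them until they stop; the grip force is fixed at half the most.
- r.dwell(seconds).
- r.ik(position, orientation): joint angles nearest the present ones, or None.
- r.camera(name): name is "scene" or "top" or "wrist"; returns the picture (384x512x3 uint8, red, green, blue); there is no depth.
- r.camera_info(name): a dict with "camera_matrix" (3x3 intrinsics, pixels), "R" (3x3) and "t" (3): a world point X has camera coordinates R X + t; the wrist camera has in their place "T_tool_cam" (4x4, takes a point from camera to tool coordinates, whose origin is the TCP and whose axes are the flange's). Camera axes: x right, y down, z forward; pixel columns grow to the right and rows downward; lengths in m; the calibration is good to about 2 mm. A picture is of the moment at which its call begins: read the wrist's pose just before it. camera_info takes no time and is no camera call.
A pose or a line that the arm cannot do raises r.Unreachable and nothing moves.
- r.job_done(): hands the job in; it is judged then, once.
Readings, each from a call of its own:
- r.read_time_s(): time.
- r.read_joint_positions(): joint angles.
- r.read_qvel(): joint speeds.
- r.read_tau(): joint torques, N m.
- r.read_position(): TCP position.
- r.read_tcp_rot(): TCP orientation.
- r.read_ft_force(): force on the tool from outside, world axes, zero at the start.
- r.read_moment(): the same for the moment, N m.
- r.read_width(): finger opening in m.
- r.read_finger_force(): force on a finger pad.
Only numpy, scipy, OpenCV 4.12 (cv2) and the standard library are available. Lean on these libraries where they do the work, as an engineer would, in place of code of your own. Each camera call takes 0.05 s, during which the arm holds its last target. There are 200 camera calls.

## Working session

There is one attempt and no reset: what is moved stays moved. The work goes in short steps, each a Python script; the robot and the scene stay as the last script left them, time stands still between calls to the robot, and variables do not carry over. Pictures are saved under pics/ and viewed, at most 10 in all, crops included, and the job is handed in when it is done.

```bash
mkdir -p pics; ls
python3 - <<'E'
from cell import r
import cv2,numpy as np
for n in("scene","top"):
    im=r.camera(n); cv2.imwrite(f"pics/{n}0.png",im[:,:,::-1]); i=r.camera_info(n)
    print(n,np.round(i["camera_matrix"],1).tolist(),np.round(i["R"],4).tolist(),np.round(i["t"],4).tolist())
print(r.camera_info("wrist"),r.read_tcp_rot(),r.read_time_s())
E
```

```text
pics
scene [[369.0, 0.0, 251.6], [0.0, 369.0, 190.8], [0.0, 0.0, 1.0]] [[-0.7058, 0.7082, 0.0186], [0.3603, 0.3815, -0.8513], [-0.6099, -0.5941, -0.5244]] [0.3573, -0.141, 1.6293]
top [[415.5, 0.0, 254.4], [0.0, 415.5, 195.0], [0.0, 0.0, 1.0]] [[0.0001, -0.9999, 0.0138], [-0.9947, -0.0015, -0.1027], [0.1027, -0.0137, -0.9946]] [0.0445, 0.5989, 1.5968]
{'camera_matrix': array([[272.80641154,   0.        , 260.59905005],
       [  0.        , 272.80641154, 181.6676001 ],
       [  0.        ,   0.        ,   1.        ]]), 'T_tool_cam': array([[ 1.06712427e-03, -9.61780132e-01, -2.73820815e-01,
         7.74940083e-02],
       [ 9.99999043e-01,  1.26751394e-03, -5.54912084e-04,
        -1.02297640e-03],
       [ 8.80775119e-04, -2.73819961e-01,  9.61780564e-01,
        -1.69948134e-01],
       [ 0.00000000e+00,  0.00000000e+00,  0.00000000e+00,
         1.00000000e+00]])} [-3.14045645e+00 -4.80116971e-05  2.80180425e+00] 0.1
```

View pics/scene0.png

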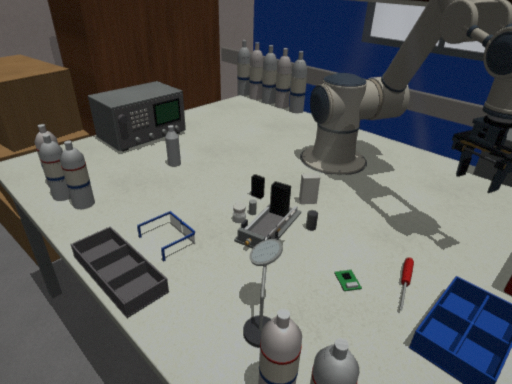

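View pics/top0.png

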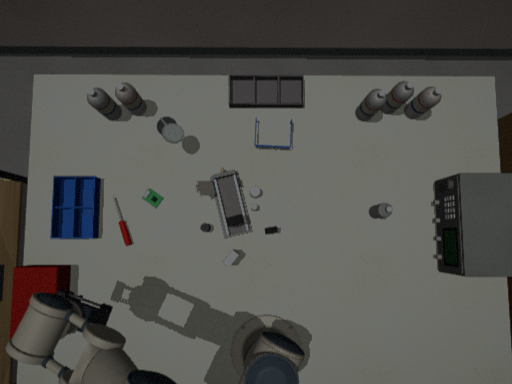

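Candidates for the detector are a tall black box in the dock (scene 280,198), a smaller black box (scene 258,186 / top 271,230) and a white-grey box (scene 309,188 / top 231,257). By the description it is the tall black one standing in the channel. I'll check that in a close crop.

Run:
```python
import cv2,numpy as np
s=cv2.imread("pics/scene0.png")[165:265,220:330]; t=cv2.imread("pics/top0.png")[155:265,180:290]
s=cv2.resize(s,(400,364),interpolation=cv2.INTER_CUBIC);t=cv2.resize(t,(400,400),interpolation=cv2.INTER_CUBIC)
o=np.zeros((400,800,3),np.uint8);o[:364,:400]=s;o[:,400:]=t
cv2.imwrite("pics/crop0.png",cv2.convertScaleAbs(o,alpha=1.5))
```

```text
(no output)
```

View pics/crop0.png

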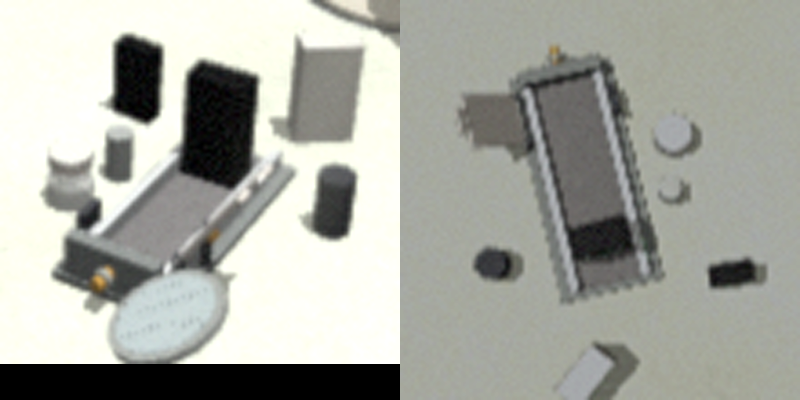

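The crop confirms it: the tall black box in the dock is the larger black one, with its dark face at scene (280,198). The smaller black box stands right of the dock and the white-grey box stands in front of the open end. In the scene view a magnifier lens hides the hood. In the top view the hood is the patch left of the dock, near (206,187).

```bash
cat > h.py <<'E'
import numpy as np
from cell import r
from scipy.spatial.transform import Rotation as Ro
def cam(n,p=None,q=None):
    i=r.camera_info(n);K=i["camera_matrix"]
    if n!="wrist": return K,np.array(i["R"]),np.array(i["t"])
    T=np.eye(4);T[:3,:3]=Ro.from_euler("xyz",q).as_matrix();T[:3,3]=p
    M=np.linalg.inv(T@i["T_tool_cam"]);return K,M[:3,:3],M[:3,3]
def ray(c,uv):
    K,R,t=c;return -R.T@t,R.T@np.linalg.solve(K,[uv[0],uv[1],1])
def plane(c,uv,z):
    o,d=ray(c,uv);return o+d*(z-o[2])/d[2]
def two(c1,a,c2,b):
    o,d=ray(c1,a);p,e=ray(c2,b)
    s=np.linalg.lstsq(np.c_[d,-e],p-o,rcond=None)[0]
    x,y=o+s[0]*d,p+s[1]*e;return (x+y)/2,np.linalg.norm(x-y)
def proj(c,X):
    K,R,t=c;v=K@(R@X+t);return v[:2]/v[2]
E
python3 - <<'E'
from h import *
np.set_printoptions(precision=3,suppress=True)
t,s=cam("top"),cam("scene")
for n,p in dict(nl=(226.2,237),nr=(250.1,230.6),bl=(211.6,177),br=(236.4,171)).items(): print(n,plane(t,p,.03 if n[0]=='n' else .052))
print("lens",two(t,(172,132),s,(265,252)),"base",plane(s,(262,330),0))
print("white",two(t,(231,256),s,(309,175)),"blk",two(t,(271,230),s,(258,177)))
print("det top",two(t,(234.5,217.5),s,(281,185)),"cyl",plane(t,(383,210),.17))
E
```

```text
nl [0.435 0.154 0.03 ]
nr [0.46  0.062 0.03 ]
bl [0.667 0.211 0.052]
br [0.69  0.115 0.052]
lens (array([0.814, 0.346, 0.17 ]), np.float64(0.000676863964371224)) base [0.872 0.398 0.   ]
white (array([0.365, 0.133, 0.112]), np.float64(0.0027825122558862384)) blk (array([ 0.461, -0.016,  0.08 ]), np.float64(0.001506309097846284))
det top (array([0.504, 0.122, 0.124]), np.float64(0.0074401128922882195)) cyl [ 0.531 -0.414  0.17 ]
```

Run:
```python
from h import *
import cv2
psi=.234
r.close()
r.reach([.575,.139,.32],[np.pi,0,psi+np.pi-2*np.pi])
p,q=r.read_position(),r.read_tcp_rot(); im=r.camera("wrist")
np.savez("w1.npz",p=p,q=q,im=im); print(p,q,r.read_joint_positions(),r.read_time_s(),r.read_width())
o=cv2.resize(im,(768,576),interpolation=cv2.INTER_CUBIC)
cv2.imwrite("pics/w1.png",cv2.convertScaleAbs(o[:,:,::-1],alpha=1.3))
```

```text
[0.57477004 0.13969338 0.31985465] [ 3.14135843e+00 -2.46734192e-04 -2.90702999e+00] [ 1.37462533e-01  3.63829666e-01  1.26987995e+00  1.17850762e-04
  1.50814955e+00 -1.66808329e+00] 3.6333 0.00023819757606213137
```

View pics/w1.png

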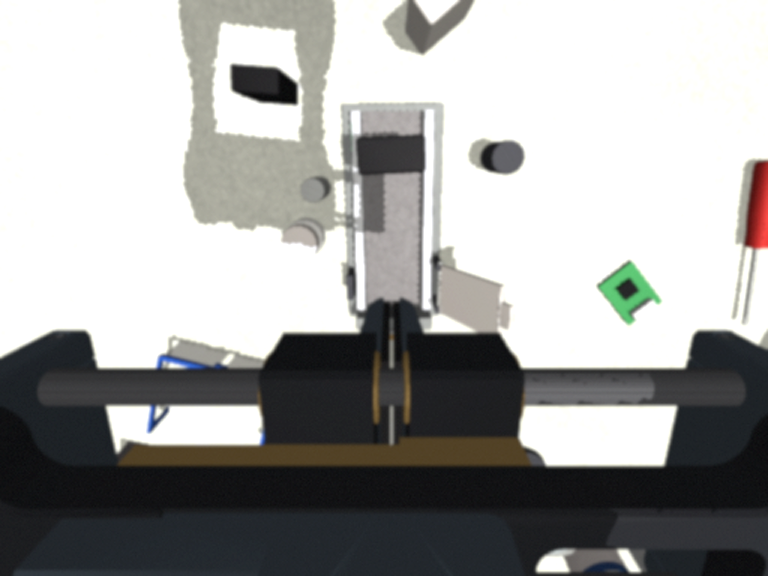

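The wrist view, at 768 px scale, shows:
- **Channel:** the near end is at (392,104) and the rails are bright strips at x≈357 and x≈430.
- **Detector:** it stands with its top at about (390,155).
- **Hood:** it leans outward on the right, with its outer edge from (500,283) to (497,333) and its tab at (507,316).

Next I'll fit the rails and compute the dock frame, detector pose and hood angle.

Run:
```python
from h import *
import cv2
np.set_printoptions(precision=4,suppress=True)
w=np.load("w1.npz");c=cam("wrist",w["p"],w["q"]);im=w["im"];g=cv2.cvtColor(im,cv2.COLOR_RGB2GRAY)
for row in(90,130,160,185): print(row,g[row,224:300].tolist())
# rail strips: bright runs either side of the channel, rail-top centre lines (y=+-39 at z=.03)
L,R=[],[]
for row in range(122,198):
    a=g[row].astype(int)
    for S,rng in((L,range(228,248)),(R,range(276,296))):
        k=[u for u in rng if a[u]>185]
        if len(k)>=3: S.append((np.mean(k),row,len(k)))
for n,S in(("L",L),("R",R)):
    P=np.array([plane(c,s[:2],.03)[:2] for s in S]);print(n,len(S),np.median([s[2] for s in S]),P[0],P[-1])
    vx,vy,x0,y0=cv2.fitLine(P.astype(np.float32),cv2.DIST_HUBER,0,.001,.001).ravel();print("dir",np.arctan2(vy,vx),x0,y0)
for n,u,z in(("nearL",(342,104),.0),("nearR",(442,103),.0),("det tl",(358,137),.122),("det tr",(424,136),.122),("det bl",(359,173),.122),("det br",(424,170),.122)):
    print(n,plane(c,np.array(u)/1.5,z))
print("blkcol",g[60:130,260].tolist())
```

```text
90 [215, 212, 198, 161, 119, 102, 100, 96, 90, 97, 122, 144, 145, 139, 135, 124, 103, 82, 73, 73, 74, 79, 84, 80, 70, 63, 63, 64, 63, 60, 61, 65, 66, 64, 58, 55, 53, 52, 55, 55, 58, 66, 76, 82, 84, 83, 77, 72, 73, 75, 74, 66, 62, 60, 59, 54, 49, 60, 113, 172, 205, 215, 216, 213, 197, 164, 147, 149, 151, 153, 165, 189, 208, 214, 215, 215]
130 [196, 212, 215, 214, 207, 187, 158, 145, 143, 136, 123, 143, 188, 209, 200, 167, 134, 105, 83, 76, 75, 75, 75, 74, 75, 75, 76, 75, 75, 74, 78, 95, 119, 132, 133, 131, 130, 129, 130, 132, 132, 134, 135, 134, 135, 134, 134, 134, 135, 135, 136, 135, 134, 133, 129, 115, 94, 92, 135, 188, 211, 217, 214, 199, 166, 145, 144, 145, 147, 165, 194, 211, 214, 214, 214, 214]
160 [214, 214, 214, 214, 213, 208, 189, 158, 142, 140, 131, 113, 139, 187, 211, 216, 214, 196, 152, 123, 124, 127, 126, 126, 128, 133, 134, 132, 131, 131, 131, 133, 133, 133, 131, 131, 129, 129, 130, 131, 131, 132, 132, 131, 131, 133, 134, 137, 137, 137, 136, 136, 136, 136, 128, 108, 95, 129, 183, 210, 216, 216, 210, 190, 163, 149, 144, 144, 151, 175, 201, 213, 216, 215, 215, 215]
185 [20
[... 329 characters left out ...]
, 141, 139, 133, 133, 133, 133, 132]
L 61 5.0 [0.5399 0.0856] [0.664  0.1148]
dir 0.24124126 0.59524554 0.09927144
R 76 6.0 [0.5163 0.1701] [0.644  0.1981]
dir 0.19256702 0.57413775 0.18357038
nearL [0.4574 0.0544 0.    ]
nearR [0.4304 0.1625 0.    ]
det tl [0.4903 0.0895 0.122 ]
det tr [0.4763 0.1441 0.122 ]
det bl [0.5193 0.0967 0.122 ]
det br [0.5036 0.1513 0.122 ]
blkcol [215, 214, 215, 214, 211, 210, 210, 199, 171, 149, 146, 149, 148, 141, 137, 137, 138, 138, 138, 137, 137, 135, 133, 133, 132, 133, 132, 120, 99, 76, 53, 38, 37, 41, 41, 42, 42, 43, 43, 42, 43, 44, 43, 44, 44, 43, 42, 43, 42, 42, 42, 42, 42, 40, 45, 75, 111, 126, 130, 131, 132, 132, 131, 130, 130, 132, 133, 133, 131, 130]
```

Run:
```python
from h import *
np.set_printoptions(precision=4,suppress=True)
w=np.load("w1.npz");c=cam("wrist",w["p"],w["q"])
P=lambda u,z:plane(c,u,z)[:2]
a,b=P((226.7,90),0),P((294.4,90),0);a2,b2=P((230.3,160),0),P((292.6,160),0)
m,m2=(a+b)/2,(a2+b2)/2
print("base widths",np.linalg.norm(b-a),np.linalg.norm(b2-a2),"dirs",np.arctan2(*(m2-m)[::-1]),np.arctan2(*(a2-a)[::-1]),np.arctan2(*(b2-b)[::-1]))
R=np.array([P(u,.03) for u in((285.9,90),(285.3,130),(284.8,160),(284.1,185))]);L=np.array([P(u,.03) for u in((239.1,160),(240.15,185))])
print("rail sep",np.linalg.norm((R-L[0]) [2]),"R dir",np.arctan2(*(R[-1]-R[0])[::-1]),"mid",(R[2]+L[0])/2,(R[3]+L[1])/2)
psi=.240
near=P((260.6,69),0)  # near edge of base, x=-125?
ex=np.array([np.cos(psi),np.sin(psi)]);ey=np.array([-ex[1],ex[0]])
mid=np.mean([(R[2]+L[0])/2,(R[3]+L[1])/2],0)
for zz in(0,.012,.03):
    n=P((260.6,68.3),zz);print("near edge z",zz,n,"along from mid",(n-mid)@ex)
# origin such that near end at -125
o=mid+ex*((P((260.6,68.3),.0)-mid)@ex+.125);print("dock o",o)
D=lambda X:np.array([(X[:2]-o)@ex,(X[:2]-o)@ey])
for u in((358,137),(424,136),(359,173),(424,170)):print("det",D(plane(c,np.array(u)/1.5,.122)))
# hood: rays cut with the vertical planes dock x = 75 (tab middle), 47 / 103 (plate corners)
O,_=ray(c,(0,0))
for n,u,x in(("tab",(507,316),.075),("corner47",(500,283),.047),("corner103",(497,333),.103),("hinge47",(440,265),.047)):
    O,d=ray(c,np.array(u)/1.5);s=(x-(O[:2]-o)@ex)/(d[:2]@ex);X=O+s*d;y=D(X)[1];print(n,y,X[2],"r",np.hypot(y-.052,X[2]-.05),"th",np.arctan2(X[2]-.05,.052-y))
from scipy.optimize import least_squares
for n,u,x,rr in(("tab",(507,316),.075,.107),("c47",(500,283),.047,.094),("c103",(497,333),.103,.094)):
    def f(th):
        y=.052-rr*np.cos(th[0]);X=np.r_[o+ex*x+ey*y,.05+rr*np.sin(th[0])];return proj(c,X)*1.5-np.array(u)
    s=least_squares(f,[2.]);print(n,s.x,s.fun)
```

```text
base widths 0.11535470172144548 0.11371500932403401 dirs 0.24912949691851557 0.2558875762724482 0.2423692142711255
rail sep 0.07830625564606451 R dir 0.24099128305718706 mid [0.588  0.1442] [0.6314 0.155 ]
near edge z 0 [0.4431 0.107 ] along from mid -0.17198570842573785
near edge z 0.012 [0.4445 0.1073] along from mid -0.17057226817616025
near edge z 0.03 [0.4465 0.1078] along from mid -0.1684521078017938
dock o [0.5641 0.1384]
det [-0.0833 -0.03  ]
det [-0.0839  0.0264]
det [-0.0534 -0.0299]
det [-0.0557  0.0269]
tab 0.10466231498412787 0.13720376656333017 r 0.10187156778178727 th 2.1140782076191758
corner47 0.09951106610267282 0.12459231246402053 r 0.08843819582591347 th 2.137937948084284
corner103 0.1033461533340506 0.11285775587064667 r 0.08116356901527712 th 2.2557351347217147
hinge47 0.05110274546197924 0.05797844656422285 r 0.008028740578954974 th 1.4588070580271486
tab [2.0728] [0.6854 2.7304]
c47 [2.0831] [0.4873 2.3884]
c103 [2.1238] [2.3848 7.4264]
```

Rail spacing comes out at 78.3 mm against an expected 78. The dock origin is about (0.564, 0.138) with yaw 0.243. The detector spans dock x -84 to -54 and the hood is at about 2.08. All of this agrees with the description, so I'll tip it now.

```bash
cat >> h.py <<'E'
psi=.243;o=np.array([.564,.138]);ex=np.array([np.cos(psi),np.sin(psi)]);ey=np.array([-ex[1],ex[0]])
W=lambda x,y,z:list(o+ex*x+ey*y)+[z]
Q=[np.pi,0,psi-np.pi]
def D(X): return np.array([(X[:2]-o)@ex,(X[:2]-o)@ey,X[2]])
def shot(n):
    import cv2
    p,q=r.read_position(),r.read_tcp_rot();im=r.camera("wrist");np.savez(n+".npz",p=p,q=q,im=im)
    cv2.imwrite(f"pics/{n}.png",cv2.convertScaleAbs(cv2.resize(im,(768,576),interpolation=cv2.INTER_CUBIC)[:,:,::-1],alpha=1.2))
E
python3 - <<'E'
from h import *
r.reach(W(-.120,-.001,.20),Q)
r.servo_line(W(-.120,-.001,.106),.12)
print(D(r.read_position()),r.read_ft_force())
for x in np.arange(-.10,-.03,.01):
    r.servo_line(W(x,-.001,.106),.05);print(round(x,3),r.read_ft_force()@np.r_[ex,0])
r.dwell(.5)
r.servo_line(W(-.14,-.001,.2),.2); shot("w2"); print(r.read_time_s())
E
```

```text
[-0.11938076 -0.00105096  0.10651978] [ 0.51004888  0.01323376 -0.02117008]
-0.1 -0.4055961668818662
-0.09 0.5154456532244887
-0.08 -0.794924247371174
-0.07 0.29424915414737585
-0.06 -0.2835445674825835
-0.05 0.11870846424156675
-0.04 -0.0715239949363693
-0.03 0.36301163987181506
9.7333
```

View pics/w2.png

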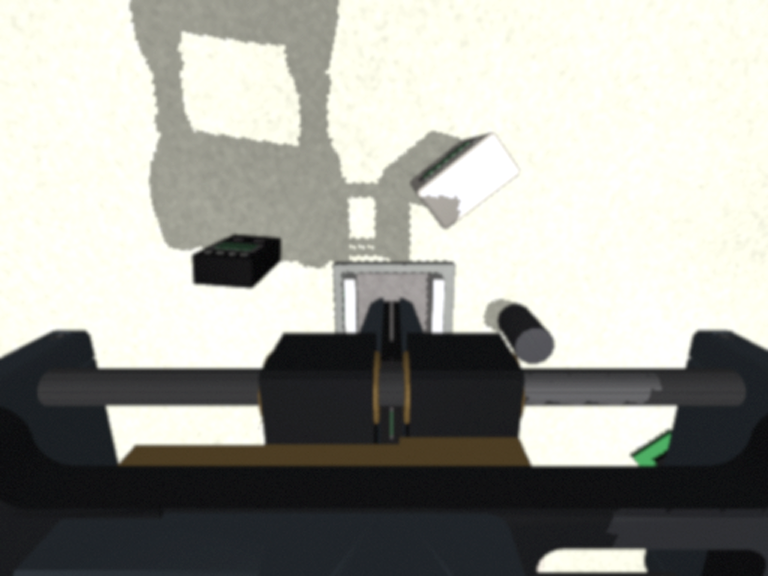

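The wrist view shows an empty near channel (390,300), so the detector has left its standing spot. I'll look with the scene and top cameras.

Run:
```python
from h import *
import cv2
s=r.camera("scene")[165:265,220:330,::-1]; t=r.camera("top")[155:265,180:290,::-1]
s=cv2.resize(s,(400,364),interpolation=cv2.INTER_CUBIC);t=cv2.resize(t,(400,400),interpolation=cv2.INTER_CUBIC)
O=np.zeros((400,800,3),np.uint8);O[:364,:400]=s;O[:,400:]=t
cv2.imwrite("pics/crop1.png",cv2.convertScaleAbs(O,alpha=1.5))
```

```text
(no output)
```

View pics/crop1.png

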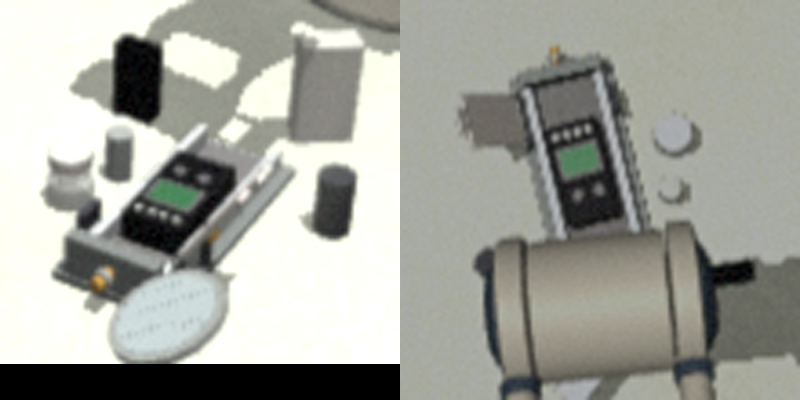

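The detector now lies on its back with the display up and its head towards the end block: scene crop (178,195), top crop (582,170). Its foot is near top crop (590,225). Next I'll push it home.

Run:
```python
from h import *
c=cam("top")
for u in((590,226),(565,122)): print("foot/head",D(plane(c,(180+(u[0]-400)/3.636,155+u[1]/3.636),.044)))
r.servo_line(W(-.108,-.001,.10),.2)
r.servo_line(W(-.108,-.001,.026),.12)
a=r.servo_line(W(-.045,-.001,.026),.06,until_force=10); print(a,D(r.read_position()))
b=r.servo_line(W(.0,-.001,.026),.03,until_force=8); print(b,D(r.read_position()),r.read_ft_force()@np.r_[ex,0])
r.dwell(.3); print(D(r.read_position()),r.read_ft_force(),r.read_time_s())
```

```text
foot/head [-0.05278483  0.00562442  0.044     ]
foot/head [0.06165271 0.00540742 0.044     ]
False [-0.0447298  -0.00107072  0.02603213]
True [-0.0440824  -0.00094234  0.02574146] -0.8100808475177745
[-0.04465128 -0.00087542  0.02549767] [ 0.02965324  0.82773957 -0.40698819] 13.15
```

The stop came at once, before contact with the end block, which should be near x = -0.016. It looks like a starting transient, so I'll carry on.

Run:
```python
from h import *
for k in range(4):
    b=r.servo_line(W(-.004,-.001,.026),.03,until_force=12); p=D(r.read_position()); print(b,p,r.read_ft_force()@np.r_[ex,0])
    if not b or p[0]>-.03: break
r.dwell(.3); print(D(r.read_position()),r.read_ft_force(),r.read_time_s())
```

```text
True [-0.0158812  -0.00083117  0.02532521] -0.6144173452770069
[-0.01645188 -0.00083969  0.02515532] [ 0.42447606 -0.32946413  0.17909298] 14.3917
```

It stopped at TCP x = -0.0159, which puts the foot at about 0.0, so it is home as predicted. I'll retreat, move beside the hood and check the picture before flipping it.

Run:
```python
from h import *
import cv2
r.servo_line(W(-.04,-.001,.026),.1)
r.servo_line(W(-.04,0,.22),.25)
r.servo_line(W(.075,.17,.22),.25)
s=r.camera("scene")[165:265,220:330,::-1]
shot("w3"); w=cv2.imread("pics/w3.png")
O=np.zeros((400,800,3),np.uint8);O[:364,:400]=cv2.resize(s,(400,364),interpolation=cv2.INTER_CUBIC)
O[:,400:]=w[0:400,50:450]
cv2.imwrite("pics/c3.png",O); print(r.read_time_s())
```

```text
16.775
```

View pics/c3.png

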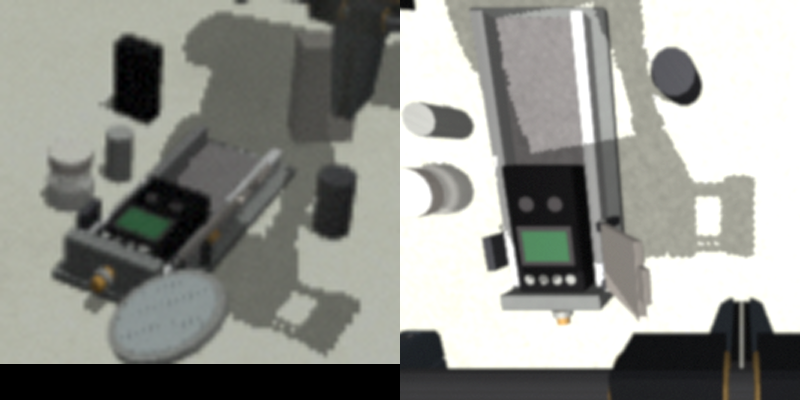

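The wrist view shows the detector flat, with its head touching the end block at crop (547,290), its foot edge at crop (543,165) and the hood still leaning outward on the right. I'll check the foot position, then flip the hood.

Run:
```python
from h import *
w=np.load("w3.npz");c=cam("wrist",w["p"],w["q"])
f=D(plane(c,(193/1.5,165/1.5),.044)); print("foot edge",f)
assert abs(f[0])<.009
r.servo_line(W(.075,.17,.115),.15)
H=.0138
r.servo_line(W(.075,.017+H,.115),.10); print(r.read_ft_force())
for th in np.radians([50,38,26,15,7]):
    y=.052-.078*np.cos(th)+.003*np.sin(th);z=.05+.078*np.sin(th)+.003*np.cos(th)
    r.servo_line(W(.075,y+H,z),.08); print(round(np.degrees(th)),D(r.read_position()),r.read_ft_force())
b=r.servo_line(W(.075,-.02,.046),.03,until_force=15); print(b,D(r.read_position()),r.read_ft_force())
r.dwell(.3);print(D(r.read_position()),r.read_ft_force(),r.read_time_s())
```

```text
foot edge [0.00203338 0.00597623 0.044     ]
[ 0.08456248 -0.43648505  0.6681502 ]
50 [0.07488373 0.01737059 0.1114482 ] [ 0.74896157 -0.40659572 -0.41081382]
38 [0.0746257  0.00573413 0.09975771] [-0.00507407  0.0104421  -0.13304191]
26 [ 0.0746119  -0.0032606   0.08625233] [-0.32638766  0.67206486  0.10970469]
15 [ 0.07457661 -0.00889601  0.07237446] [-0.17143238 -0.14127808  0.38683023]
7 [ 0.07460131 -0.01129883  0.06182798] [-0.43202221 -0.01444339  0.40848096]
True [ 0.07531255 -0.01626086  0.05304776] [-3.70098275  1.76772134 12.58577351]
[ 0.07529037 -0.01625134  0.05302502] [-3.7539314   1.03756043 14.25409296] 21.55
```

The force stop came at z = 0.0530, exactly the height of the shut hood's upper face. I'll lift off and verify.

Run:
```python
from h import *
import cv2
r.servo_line(W(.075,-.016,.15),.12)
r.servo_line(W(.06,.15,.25),.25)
s=r.camera("scene")[165:265,220:330,::-1]
shot("w4"); w=cv2.imread("pics/w4.png")
O=np.zeros((400,800,3),np.uint8);O[:364,:400]=cv2.resize(s,(400,364),interpolation=cv2.INTER_CUBIC)
O[:,400:]=w[0:400,50:450]
cv2.imwrite("pics/c4.png",O); print(r.read_time_s(),r.read_ft_force())
```

```text
23.5417 [-0.84800725 -0.65985654  0.39064361]
```

View pics/c4.png

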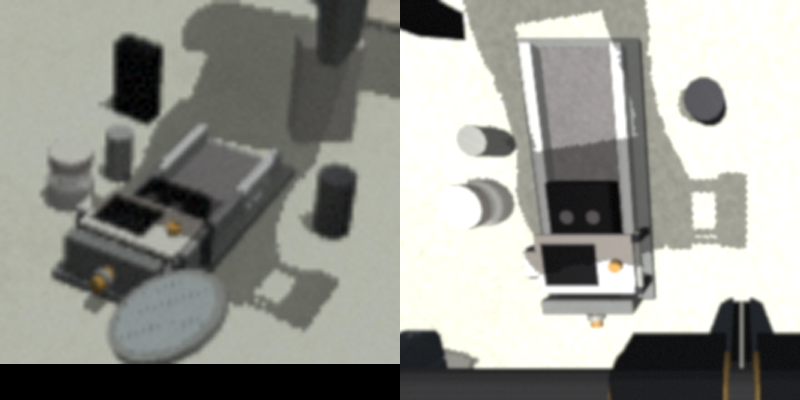

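The hood lies flat over the detector's head end at wrist crop (590,262), with the tab on the post at (532,262) and the fitting at (615,266). The foot is still home at about (583,182), and the jar and cells are where they were. I'll hand it in.

```bash
python3 -c "
from cell import r
print(r.job_done())"
```

```text
the job is handed in; nothing more can be done
None
```

I handed the job in at about 23.5 s with the detector on its back against the end block, the hood shut flat over it and the nearby bystanders unmoved; no verdict was returned.

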